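# Index the rotary drying stand and hang the template on it

## Robot

A 6-joint arm with a two-finger parallel gripper is mounted at the origin on a cart in front of the work surface, level with it; the furniture and walls round the work are solid. World frame = base frame: x ahead of the robot, y to its left, z up, the work surface at z = 0. Lengths are in m, angles in rad, forces in N, time in s.
With the tool pointing down it reaches from about 0.275 to 0.875 m from the base axis. Payload 12.5 kg.
Tool frame: the origin (TCP) lies at the very end of the fingers, on their centre line; the grasp point (between the pads) lies 19 mm behind it; z points along the fingers, y is the line along which they close (so a half turn about z gives the same grasp; the last joint's range is limited). The gripper opens to 85 mm and grips with 20 to 120 N. Pads are 22 mm wide; open, the fingers measure 114 mm over their backs; the gripper's body (76 mm by 85 mm) begins 54 mm behind the grasp point. The pads swing forward as they close: fully open they stand 13 mm farther back than shut.
Start: joints at [1.142, 0.351, 1.652, -0, 1.139, -0.085], TCP at [0.185, 0.518, 0.231] pointing down, gripper open.
Joint ranges: [-2.75, 2.75], [-0.79, 2.1], [0.01, 2.65], [-1.57, 4.71], [0.07, 3.14], [-2.87, 2.87]. Speed limits (rad/s): [2.22, 2.22, 2.79, 3.14, 3.14, 3.14].

## Interface

Orientations are given as a 3x3 rotation matrix whose columns are the frame's x, y, z axes.
In Python, from bench import manip gives the robot as it stands. Calls block until the motion is done:
- manip.move_ptp(position, orientation): joint-space move of the TCP to a pose.
- manip.move_l(position, attitude=None, max_speed=0.15): straight line of the TCP; attitude=None keeps the orientation; max_speed is the mean speed in m/s.
- manip.move_j(angles): joint-space move.
- manip.set_gripper(opening, effort=None): opening from 0.0 (shut) to 1.0 (fully open); effort is the grip in N (None keeps the last); returns when the fingers have stopped.
- manip.dwell(seconds).
- manip.inverse_kinematics(position, orientation): joint angles nearest the present ones, or None.
- manip.grab_frame(name): name is "side" or "top"; returns (picture, depth): 384x512x3 uint8, red, green, blue; 384x512 float32, m along the optical axis (not along the pixel's ray), 0 where there is no reading.
- manip.get_calibration(name): a dict with "camera_matrix" (3x3 intrinsics, pixels), "R" (3x3) and "t" (3): a world point X has camera coordinates R X + t. Camera axes: x right, y down, z forward; pixel columns grow to the right and rows downward; lengths in m; the calibration is good to about 2 mm. A picture is of the moment at which its call begins. get_calibration takes no time and is no camera call.
A pose or a line that the arm cannot do raises manip.Unreachable and nothing moves.
- manip.sign_off(): hands the job in; it is judged then, once.
Trained networks look in the newest picture that a camera, given by its name, has taken for a name from the list of things; names that differ only in an ending like _2 or _b are one class to them, and where a whole thing is asked for, a point or a joint stands for the part that bears it (a point fixed in the world has none). Each returns a list of dicts, best first, with "confidence" (0 to 1); they miss things now and then, are a little off and sometimes report something else, mostly with a low value. They report only what shows in the picture. A call takes as long as a camera call.
- manip.look_for(camera, name): "at" ([x, y, z] in m, in world coordinates, good to about 4 mm: the middle of the surface that is visible of it).
Readings, each from a call of its own:
- manip.current_time(): time.
- manip.current_qpos(): joint angles.
- manip.current_joint_vel(): joint speeds.
- manip.current_joint_torque(): joint torques, N m.
- manip.current_ee_pos(): TCP position.
- manip.current_tcp_rot(): TCP orientation.
- manip.current_force(): force on the tool from outside, world axes, zero at the start.
- manip.current_ft_torque(): the same for the moment, N m.
- manip.current_grip_width(): opening from 0.0 (shut) to 1.0 (fully open).
- manip.current_grip_force(): force on a finger pad.
Only numpy, scipy, OpenCV 4.12 (cv2) and the standard library are available. Lean on these libraries where they do the work, as an engineer would, in place of code of your own. Each camera call takes 0.05 s, during which the arm holds its last target. There are 200 camera calls.

## Task

Draw the spring index pin of the rotary drying stand, swing the stand anticlockwise (seen from above) by its index arm and let the pin drop fully into the next hole. Then take the wide, short plywood template out of the leaning slot rack and hang it by its hole on the stand's free peg, pushed back close to the peg's collar. Leave the narrow, tall template in its slot.

Things in the scene. Friction and masses are not known exactly. Their poses are not given: they have to be found in the camera images.
- stand: Rotary drying stand, fixed to the table: grey round base 236 mm across with a flat index ring on it (pin circle 100 mm from the axis), a turning post on top. Origin on the turning axis at the table top, z up; x is a fixed direction of the base. The base stands at a different place and yaw each time.
- rotor (a joint): Angle of the post with its arm and pegs, rad: 0 at the start (pin in the first hole), growing anticlockwise from above, stop at 1.25. At q the index arm points along base direction q - 1.955 (from the base's x); the free peg is 1.309 clockwise of the arm. Turns with about 1.5 N at the knob. The next hole, in an adjustable ring segment, lies between 0.70 and 1.00: not measured, to be felt.
- index_pin (a joint): Lift of the spring pin at the arm's end, m: 0 fully down in a hole, 0.010 riding on the ring, stop at 0.018; the spring presses with 5 to 8 N. Lift it over 10 mm to turn freely. Let go between the holes it rides on the flat ring; when the arm is then pushed on, it snaps into the next hole and the arm stops there. Holes 11 mm wide, pin 8 mm.
- pin_knob (a point): Grip point of the pin's round black knob (30 mm across, from 20 mm below this point to 12 mm above), 100 mm from the turning axis, 104 mm above the table when the pin is down; moves with pin and arm. The housing below it (26 mm across) ends 10 mm under the knob when the pin is down.
- free_peg (a point): The empty steel peg of the post: 12 mm across, 3 degrees up, with a ball end (18 mm across). Origin on the turning axis 175 mm above the table, x outward along the peg. A round collar (40 mm across) has its face at x = 45 mm; the tip is at x = 104 mm. The post's top is 186 mm above the table. The other peg carries a template that is wired on and is not to be used.
- wide_template: The wide, short plywood template, 70 mm wide (y), 150 mm long (z), 10 mm thick (x), about 120 g. Origin at the middle of its lower edge, z along its length to the top edge. One round 31 mm hole, 48 mm below the top edge. At the start it stands in one of the two slots of the rack, leaning 20 degrees towards the rack's -x; which slot varies.
- wide_template_hole (a point): Centre of the hole of the wide template, in the middle of its thickness, 102 mm above its lower edge; axes as the template's.
- narrow_template: The narrow, tall template, 46 mm wide, 180 mm long, 10 mm thick, with the same hole; stands in the other slot and stays there. Origin and axes as for the wide one.
- slot_rack: Fixed plywood rack, 190 x 100 mm, 12 mm base, with two slots across its y axis, 80 mm apart, 13 mm wide, that lean 20 degrees towards its -x; cheeks 35 mm (+x side) and 60 mm (-x side) high. Origin at the table top in its middle.
- swivel_stool: Black stool standing on the table at the right, in the way of the arm's start. Origin under its seat at the table top. Its leg nearest the robot (35 mm thick) stands at world x 0.395, y -0.34, upright to 210 mm, then leans to x 0.605, y -0.46 at 500 mm; the tool starts just behind it. Back the tool out to x 0.33 at the start height, then go round the front of the leg. Fixed.
- stool_3: Grey stool on the table behind the work, fixed. Origin under its seat at the table top. Four straight legs, 28 mm thick, feet 245 mm from the origin, leaning in (200 mm from the axis at 400 mm height). Its front foot stands at world x 0.50, y 0.13, between the slot rack and the stand: carry things round in front of it (x about 0.40). Another foot stands at x 0.69, y -0.16.
- stool_5: Grey stool on the table at the left, built like stool_3, fixed. Its foot nearest the work stands at world x 0.40, y 0.41; the leg leans away from the work, towards the origin under the seat.

How it is judged:
On the way, in this order (a step that is already met when the one before it is completed fails the run):
1. the stand is turned on and the index pin is fully down in the next hole (value of joint rotor above 0.6 rad and value of joint index_pin below 0.003 m), for 0.2 s.
2. the wide template's hole is threaded on the free peg (x of wide_template_hole in the frame of free_peg between 0.035 and 0.095 m and y of wide_template_hole in the frame of free_peg between -0.014 and 0.014 m and z of wide_template_hole in the frame of free_peg between -0.018 and 0.014 m), for 0.1 s.
At the end, for the whole second after the job is handed in: Stand turned over 0.6 rad, pin lifted under 3 mm; the wide template hangs still on the free peg, hole centre within 14 mm sideways and 18 mm below the peg axis, upright within 0.5 rad, its middle at most 25 mm out from the collar face; the narrow template within 30 mm of its start (all of step 1 and x of wide_template_hole in the frame of free_peg between 0.035 and 0.07 m and y of wide_template_hole in the frame of free_peg between -0.014 and 0.014 m and z of wide_template_hole in the frame of free_peg between -0.018 and 0.014 m and angle between the x axis of wide_template and the x axis of free_peg, either way round below 0.6 rad and angle between wide_template's own z axis and vertical below 0.5 rad and linear speed of wide_template below 0.05 m/s and distance of narrow_template from where it was at the start of the episode below 0.03 m); the robot touches nothing.
It fails at once if the narrow template is pulled out of its slot or pushed over (distance of narrow_template from where it was at the start of the episode above 0.05 m).
It also fails if it takes over 72 s, if anything falls off the work surface, if the arm or the gripper's body presses on something with over 40 N, if the wrist force passes 120 N, or if a joint passes its speed limit or range.

## Working session

There is one attempt and no reset: what is moved stays moved. The work goes in short steps, each a Python script; the robot and the scene stay as the last script left them, time stands still between calls to the robot, and variables do not carry over. Pictures are saved under pics/ and viewed, at most 10 in all, crops included, and the job is handed in when it is done.

```bash
mkdir -p pics; ls; python3 - <<'E'
from bench import manip as m
import cv2,numpy as np
for c in("side","top"):
    p,d=m.grab_frame(c); cv2.imwrite(f"pics/{c}0.png",p[...,::-1]); np.save(f"{c}0d.npy",d); np.save(f"{c}0p.npy",p)
    k=m.get_calibration(c); print(c,k["camera_matrix"].round(1).tolist(),k["R"].round(3).tolist(),k["t"].round(3).tolist())
    for n in("stand","pin_knob","free_peg","wide_template","narrow_template","slot_rack","wide_template_hole"):
        print(n,[(np.round(r["at"],3).tolist(),round(r["confidence"],2)) for r in m.look_for(c,n)[:2]])
print(m.current_time(),m.current_ee_pos(),m.current_tcp_rot().round(3).tolist(),m.current_qpos())
E
```

```text
pics
side [[373.7, 0.0, 252.1], [0.0, 373.7, 195.8], [0.0, 0.0, 1.0]] [[0.965, -0.262, 0.017], [-0.199, -0.773, -0.602], [0.17, 0.578, -0.798]] [-0.523, 0.247, 1.351]
stand [([0.506, -0.136, 0.021], 0.61)]
pin_knob [([0.503, -0.232, 0.115], 0.6)]
free_peg [([0.52, -0.139, 0.138], 0.69)]
wide_template [([0.479, 0.273, 0.099], 0.65)]
narrow_template [([0.394, 0.291, 0.12], 0.75)]
slot_rack []
wide_template_hole [([0.473, 0.271, 0.102], 0.5)]
top [[435.1, 0.0, 257.1], [0.0, 435.1, 200.4], [0.0, 0.0, 1.0]] [[-0.009, -0.999, 0.039], [-0.982, 0.001, -0.191], [0.191, -0.04, -0.981]] [0.064, 0.579, 1.873]
stand [([0.506, -0.122, 0.017], 0.85)]
pin_knob []
free_peg [([0.511, -0.13, 0.148], 0.65)]
wide_template [([0.476, 0.279, 0.112], 0.43)]
narrow_template [([0.387, 0.29, 0.123], 0.64)]
slot_rack [([0.464, 0.271, 0.012], 0.85), ([0.514, -0.129, 0.149], 0.52)]
wide_template_hole [([0.47, 0.278, 0.113], 0.46)]
0.8 [0.18535131 0.5177953  0.23128881] [[-0.941, 0.337, -0.0], [0.337, 0.941, -0.0], [-0.0, -0.0, -1.0]] [ 1.14239885e+00  3.50695288e-01  1.65180875e+00 -9.88538603e-06
  1.13914347e+00 -8.46038518e-02]
```

View pics/side0.png

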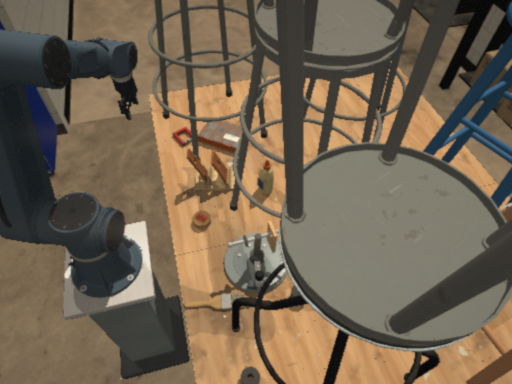

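View pics/top0.png

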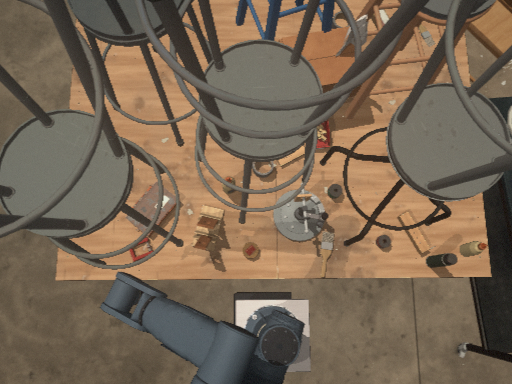

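```bash
python3 - <<'E'
import cv2,numpy as np
s=cv2.imread("pics/side0.png");t=cv2.imread("pics/top0.png")
f=lambda i,r,c:cv2.resize(i[r:r+60,c:c+80],(400,300),interpolation=cv2.INTER_CUBIC)
cv2.imwrite("pics/z0.png",np.vstack([np.hstack([f(s,225,218),f(t,188,262)]),np.hstack([f(s,135,175),f(t,200,175)])]))
E
```

```text
(no output)
```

View pics/z0.png

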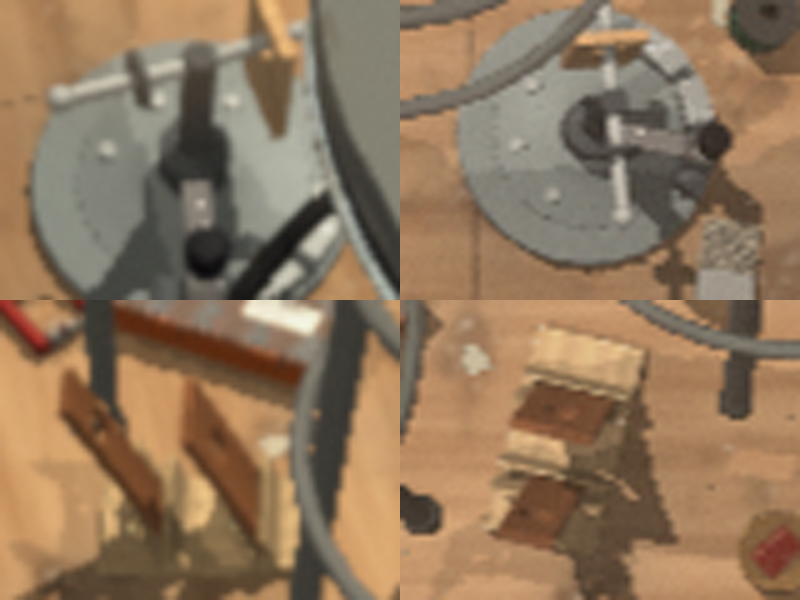

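```bash
cat > h.py <<'E'
from bench import manip as m
import numpy as np,cv2
def cloud(c,d):
    k=m.get_calibration(c);K=k["camera_matrix"]
    v,u=np.mgrid[:384,:512]
    P=np.stack([(u-K[0,2])/K[0,0]*d,(v-K[1,2])/K[1,1]*d,d],-1)
    return (P-k["t"])@k["R"]
E
python3 - <<'E'
from h import *
np.set_printoptions(precision=3,suppress=True)
W={c:cloud(c,np.load(c+"0d.npy")) for c in("top","side")}
def at(c,u,v): print(c,u,v,W[c][v-1:v+2,u-1:u+2].reshape(-1,3)[[0,2,4,6,8]].tolist())
np.set_printoptions(precision=3)
def pr(n,c,u,v,r=1):
    A=W[c][v-r:v+r+1,u-r:u+r+1]; print(n,c,u,v,"\n",A.round(3)[r].tolist(), A[:,r].round(3).tolist())
pr("ball","top",306,231);pr("knob","top",325,215,3);pr("ball","side",218+12,225+19);pr("knob","side",218+41,225+49,3);pr("posttop","side",218+40,225+10,2)
# templates: points by colour & height
for c in W:
    P=W[c].reshape(-1,3); rgb=np.load(c+"0p.npy").reshape(-1,3).astype(int)
    for nm,x0,x1 in(("narrow",.35,.425),("wide",.435,.52)):
        s=(P[:,0]>x0)&(P[:,0]<x1)&(P[:,1]>.2)&(P[:,1]<.36)&(P[:,2]>.07)&(P[:,2]<.22)
        Q=P[s]; 
        if len(Q)<20: print(c,nm,len(Q)); continue
        ctr=np.median(Q,0); 
        for _ in range(4):
            _,_,V=np.linalg.svd(Q-Q.mean(0)); n=V[2]; r=(Q-Q.mean(0))@n; Q=Q[abs(r)<max(.003,1.5*r.std())]
        n=n*np.sign(n[0]); print(c,nm,len(Q),"mean",Q.mean(0),"n",n,"min",Q.min(0),"max",Q.max(0),"std",r.std(),"yaw",np.degrees(np.arctan2(n[1],n[0])),"lean",np.degrees(np.arcsin(n[2])))
E
```

```text
ball top 306 231 
 [[0.426, -0.127, 0.191], [0.427, -0.132, 0.186], [0.426, -0.135, 0.194]] [[0.43, -0.132, 0.191], [0.427, -0.132, 0.186], [0.422, -0.132, 0.188]]
knob top 325 215 
 [[0.503, -0.213, 0.123], [0.503, -0.217, 0.123], [0.502, -0.221, 0.126], [0.504, -0.227, 0.117], [0.503, -0.23, 0.12], [0.505, -0.238, 0.106], [0.505, -0.241, 0.11]] [[0.537, -0.252, -0.008], [0.512, -0.227, 0.117], [0.507, -0.226, 0.122], [0.504, -0.227, 0.117], [0.5, -0.227, 0.114], [0.494, -0.225, 0.122], [0.49, -0.226, 0.119]]
ball side 230 244 
 [[0.425, -0.135, 0.188], [0.428, -0.138, 0.191], [0.432, -0.137, 0.188]] [[0.429, -0.135, 0.192], [0.428, -0.138, 0.191], [0.428, -0.138, 0.186]]
knob side 259 274 
 [[0.492, -0.225, 0.116], [0.495, -0.225, 0.115], [0.498, -0.228, 0.119], [0.501, -0.229, 0.121], [0.504, -0.229, 0.118], [0.507, -0.23, 0.119], [0.512, -0.227, 0.111]] [[0.504, -0.218, 0.117], [0.503, -0.221, 0.118], [0.502, -0.225, 0.117], [0.501, -0.229, 0.121], [0.5, -0.231, 0.117], [0.499, -0.235, 0.118], [0.498, -0.239, 0.12]]
posttop side 258 235 
 [[0.518, -0.124, 0.186], [0.522, -0.124, 
[... 238 characters left out ...]
 n [ 0.889 -0.228  0.396] min [0.364 0.265 0.07 ] max [0.416 0.318 0.189] std 0.0013340775953128684 yaw -14.387263707525369 lean 23.35198548031042
top wide 102 mean [0.472 0.276 0.118] n [ 0.892 -0.208  0.401] min [0.448 0.237 0.071] max [0.498 0.312 0.165] std 0.001368018667638948 yaw -13.106773386672183 lean 23.61931998434843
side narrow 150 mean [0.389 0.294 0.129] n [ 0.881 -0.247  0.402] min [0.357 0.266 0.07 ] max [0.419 0.324 0.186] std 0.0014287581296034745 yaw -15.676790538484894 lean 23.7195891254735
side wide 147 mean [0.474 0.278 0.115] n [ 0.89  -0.221  0.399] min [0.446 0.24  0.071] max [0.501 0.318 0.158] std 0.0011416088893074414 yaw -13.95026697787954 lean 23.543493287305164
```

```bash
cat >> h.py <<'E'
AX=np.array([.521,-.128]); A0=np.radians(-101.)
def rot(y,z):
    z=np.array(z,float);z/=np.linalg.norm(z);y=np.array(y,float);y-=z*(y@z);y/=np.linalg.norm(y)
    return np.stack([np.cross(y,z),y,z],1)
def arc(q,s=1,r=.1): # xy of knob, tool attitude with y tangential
    a=A0+q; return AX+r*np.array([np.cos(a),np.sin(a)]), rot([-s*np.sin(a),s*np.cos(a),0],[0,0,-1])
E
python3 - <<'E'
from h import *
from collections import Counter
for c in("top","side"):
    P=cloud(c,np.load(c+"0d.npy")).reshape(-1,3)
    s=(P[:,0]>.2)&(P[:,0]<.65)&(P[:,1]>-.5)&(P[:,1]<.45)&(P[:,2]>.2)&(P[:,2]<.9)
    C=Counter(tuple((np.floor(p*10)/10).round(1)) for p in P[s])
    print(c,sorted((tuple(map(float,k)),n) for k,n in C.items() if n>4))
for s in(1,-1):
    for q in(0,.5,1.05):
        p,R=arc(q,s)
        for z in(.086,.23):
            j=m.inverse_kinematics([*p,z],R); print("knob",s,q,z,None if j is None else j.round(2))
    n=np.array([.89,-.22,.40]); zt=np.array([-.388,.097,.917])
    for z in(.15,.3):
        j=m.inverse_kinematics([.45-(z-.15)*.4,.283,z],rot(s*n,-zt)); print("tmpl",s,None if j is None else j.round(2))
    for b in(-136,-118):
        b=np.radians(b); d=np.array([np.cos(b),np.sin(b)])
        for r in(.135,.057):
            j=m.inverse_kinematics([*(AX+r*d),.21],rot([s*d[0],s*d[1],0],[0,0,-1])); print("peg",s,None if j is None else j.round(2))
E
```

```text
top [((0.2, 0.4, 0.4), 8), ((0.2, 0.4, 0.5), 83), ((0.3, -0.4, 0.2), 31), ((0.3, 0.4, 0.2), 69), ((0.3, 0.4, 0.4), 17), ((0.4, -0.5, 0.2), 118), ((0.4, -0.5, 0.3), 12), ((0.4, -0.5, 0.6), 6), ((0.4, -0.5, 0.7), 514), ((0.4, -0.5, 0.8), 94), ((0.4, -0.4, 0.2), 270), ((0.4, -0.4, 0.3), 7), ((0.4, -0.4, 0.7), 151), ((0.4, -0.4, 0.8), 70), ((0.4, 0.0, 0.2), 16), ((0.4, 0.3, 0.2), 83), ((0.4, 0.4, 0.2), 58), ((0.4, 0.4, 0.3), 67), ((0.4, 0.4, 0.4), 193), ((0.4, 0.4, 0.5), 28), ((0.4, 0.4, 0.7), 113), ((0.5, -0.5, 0.3), 155), ((0.5, -0.5, 0.4), 73), ((0.5, -0.5, 0.7), 959), ((0.5, -0.4, 0.2), 47), ((0.5, -0.4, 0.3), 7), ((0.5, -0.4, 0.6), 8), ((0.5, -0.4, 0.7), 980), ((0.5, -0.3, 0.2), 64), ((0.5, -0.2, 0.2), 57), ((0.5, -0.1, 0.2), 121), ((0.5, -0.1, 0.4), 129), ((0.5, -0.1, 0.7), 82), ((0.5, 0.0, 0.2), 86), ((0.5, 0.0, 0.4), 133), ((0.5, 0.0, 0.7), 537), ((0.5, 0.1, 0.2), 131), ((0.5, 0.1, 0.3), 56), ((0.5, 0.1, 0.4), 182), ((0.5, 0.1, 0.5), 84), ((0.5, 0.1, 0.6), 100), ((0.5, 0.1, 0.7), 391), ((0.5, 0.1, 0.8), 25), ((0.5, 0.2, 0.2), 95), ((0.5, 0.2, 0.4), 59), ((0.5, 0.3, 0.2), 100), ((
[... 2198 characters left out ...]
06  1.95]
peg 1 [-0.58  0.32  1.75 -0.    1.07  1.47]
peg 1 [-0.43  0.33  1.74 -0.    1.07  1.62]
knob -1 0 0.086 [-0.51  0.54  1.77 -0.    0.83  2.83]
knob -1 0 0.23 [-0.51  0.35  1.65 -0.    1.14  2.83]
knob -1 0.5 0.086 [-0.46  0.61  1.64 -0.    0.89  2.37]
knob -1 0.5 0.23 [-0.46  0.43  1.53 -0.    1.18  2.37]
knob -1 1.05 0.086 [-0.39  0.66  1.55 -0.    0.93  1.9 ]
knob -1 1.05 0.23 [-0.39  0.49  1.44 -0.    1.21  1.9 ]
tmpl -1 [ 0.63  0.35  1.96 -0.54  0.63 -1.86]
tmpl -1 [ 0.71  0.06  1.9  -0.4   0.98 -2.  ]
peg -1 [-0.58  0.25  1.85 -0.    1.04 -1.35]
peg -1 [-0.43  0.3   1.78 -0.    1.06 -1.2 ]
peg -1 [-0.58  0.32  1.75 -0.    1.07 -1.67]
peg -1 [-0.43  0.33  1.74 -0.    1.07 -1.52]
```

```bash
python3 - <<'E'
from h import *
from collections import defaultdict
D=defaultdict(list)
for c in("top","side"):
    P=cloud(c,np.load(c+"0d.npy")).reshape(-1,3)
    s=(P[:,0]>.35)&(P[:,0]<.68)&(P[:,1]>-.38)&(P[:,1]<.36)&(P[:,2]>.2)&(P[:,2]<.65)
    for p in P[s]: D[(round(np.floor(p[1]/.04)*.04,2),round(np.floor(p[2]/.1)*.1,1))].append(p)
for k in sorted(D):
    Q=np.array(D[k])
    if len(Q)>4: print(k,len(Q),"x",np.percentile(Q[:,0],[3,50,97]).round(3),"z",np.percentile(Q[:,2],[5,95]).round(3))
E
```

```text
(np.float64(-0.4), np.float64(0.2)) 229 x [0.413 0.444 0.474] z [0.256 0.291]
(np.float64(-0.36), np.float64(0.2)) 413 x [0.389 0.428 0.503] z [0.213 0.292]
(np.float64(-0.32), np.float64(0.2)) 236 x [0.503 0.538 0.669] z [0.281 0.294]
(np.float64(-0.28), np.float64(0.2)) 60 x [0.578 0.629 0.672] z [0.28  0.296]
(np.float64(-0.16), np.float64(0.2)) 134 x [0.568 0.61  0.677] z [0.202 0.263]
(np.float64(-0.16), np.float64(0.4)) 14 x [0.656 0.668 0.678] z [0.471 0.482]
(np.float64(-0.12), np.float64(0.2)) 175 x [0.561 0.577 0.607] z [0.204 0.263]
(np.float64(-0.12), np.float64(0.4)) 105 x [0.597 0.631 0.674] z [0.471 0.483]
(np.float64(-0.08), np.float64(0.2)) 119 x [0.532 0.548 0.567] z [0.25  0.263]
(np.float64(-0.08), np.float64(0.4)) 171 x [0.563 0.582 0.603] z [0.47  0.481]
(np.float64(-0.04), np.float64(0.2)) 101 x [0.512 0.525 0.538] z [0.249 0.262]
(np.float64(-0.04), np.float64(0.4)) 143 x [0.54  0.554 0.569] z [0.469 0.481]
(np.float64(0.0), np.float64(0.2)) 94 x [0.502 0.51  0.52 ] z [0.248 0.263]
(np.float64(0.0), np.float64(0.4)) 119 x [0.529 0.538 0.55 ] z [0.471 0.481]
(n
[... 843 characters left out ...]
02 0.589]
(np.float64(0.12), np.float64(0.6)) 15 x [0.562 0.566 0.576] z [0.6   0.644]
(np.float64(0.16), np.float64(0.2)) 84 x [0.515 0.527 0.541] z [0.251 0.261]
(np.float64(0.16), np.float64(0.4)) 105 x [0.543 0.557 0.572] z [0.471 0.481]
(np.float64(0.2), np.float64(0.2)) 71 x [0.533 0.549 0.57 ] z [0.249 0.263]
(np.float64(0.2), np.float64(0.4)) 83 x [0.566 0.587 0.613] z [0.47 0.48]
(np.float64(0.24), np.float64(0.2)) 85 x [0.567 0.6   0.627] z [0.248 0.262]
(np.float64(0.24), np.float64(0.4)) 176 x [0.609 0.647 0.678] z [0.469 0.481]
(np.float64(0.28), np.float64(0.2)) 120 x [0.617 0.65  0.679] z [0.249 0.262]
(np.float64(0.28), np.float64(0.4)) 7 x [0.668 0.676 0.679] z [0.472 0.48 ]
```

```bash
python3 - <<'E'
from h import *
R0=m.current_tcp_rot()
m.move_l([.14,.30,.30],max_speed=.3)
p,R=arc(0,1)
m.move_ptp([.33,-.12,.24],R); print(m.current_time())
m.set_gripper(.75,60)
m.move_l([*p,.215],max_speed=.25)
print("F",m.current_force().round(1))
for z in(.13,.088): m.move_l([*p,z],max_speed=.12); print(z,m.current_force().round(1))
im,d=m.grab_frame("side"); cv2.imwrite("pics/s1.png",cv2.resize(im[205:305,190:322,::-1],(792,600)))
m.set_gripper(0,60)
print(m.current_time(),m.current_grip_width(),m.current_grip_force(),m.current_force().round(1),m.current_ee_pos())
E
```

```text
3.5333
F [ 0.5 -0.2  0.7]
0.13 [-0.1  0.3  0.7]
0.088 [-0.5 -0.  -0.9]
6.675 0.32906013337808 59.09967886749655 [-0.2  1.4  6.3] [ 0.50245548 -0.22641817  0.08892731]
```

View pics/s1.png

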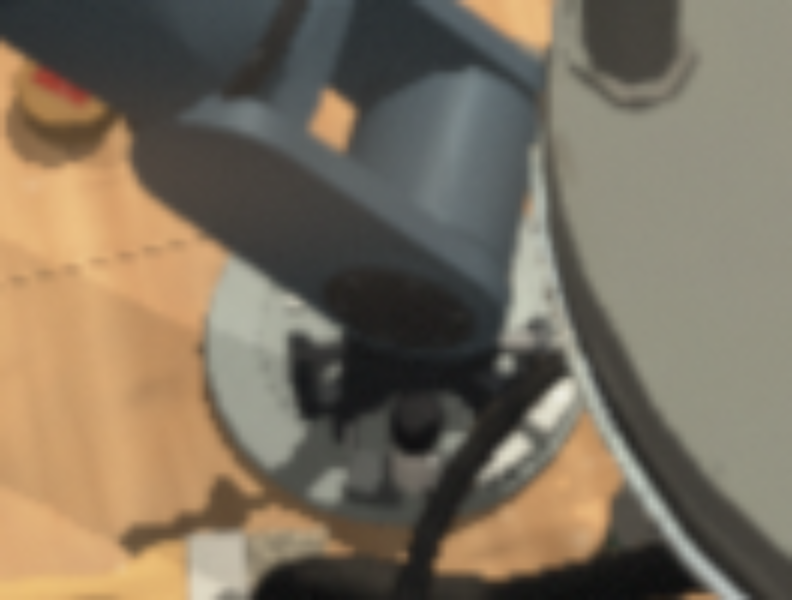

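```bash
python3 - <<'E'
from h import *
p=m.current_ee_pos(); 
m.move_l([p[0],p[1],p[2]+.0135],max_speed=.05); m.dwell(.1)
print("lift",m.current_force().round(1),m.current_grip_width(),m.current_ee_pos().round(4))
z=p[2]+.0135
for q in np.arange(.08,.49,.08):
    xy,R=arc(q,1); m.move_l([*xy,z],R,max_speed=.1); f=m.current_force()
    print(round(q,2),f.round(1),m.current_ee_pos().round(3),round(m.current_time(),2))
    if np.hypot(f[0],f[1])>25: print("stop");break
E
```

```text
lift [ 0.5 -0.8 -8.5] 0.32360219913954824 [ 0.5023 -0.2263  0.1022]
0.08 [ 2.3 -3.3 -7.4] [ 0.51  -0.228  0.102] 7.47
0.16 [ 3.3 -4.7 -7.6] [ 0.518 -0.228  0.102] 7.72
0.24 [ 3.3 -5.3 -7.4] [ 0.526 -0.228  0.103] 7.97
0.32 [ 4.7 -6.2 -7.8] [ 0.534 -0.228  0.103] 8.22
0.4 [ 4.  -7.2 -8.2] [ 0.542 -0.227  0.103] 8.47
0.48 [ 4.  -6.9 -8.3] [ 0.55  -0.225  0.103] 8.72
```

```bash
python3 - <<'E'
from h import *
p=m.current_ee_pos(); m.move_l([p[0],p[1],p[2]-.0035],max_speed=.05)
m.set_gripper(.46,30); m.dwell(.1)
z=.094; log=[]; b=m.current_force()
m.move_l([p[0],p[1],z],max_speed=.1)
q=.48
while q<1.08:
    q+=.05 if q<.6 else .02
    xy,R=arc(q,1); m.move_l([*xy,z],R,max_speed=.1); f=m.current_force()-b
    t=R[:,1]; ft=f@t; log.append((round(q,2),round(ft,1),round(f[2],1)))
    if ft<-12: break
print(log); print(m.current_time())
d=cloud("side",m.grab_frame("side")[1]); im,_=m.grab_frame("top")
cv2.imwrite("pics/t2.png",cv2.resize(im[180:255,250:350,::-1],(800,600)))
E
```

```text
[(0.53, np.float64(0.0), np.float64(-0.7)), (0.58, np.float64(-0.9), np.float64(-0.2)), (0.63, np.float64(-0.7), np.float64(0.4)), (0.65, np.float64(-0.6), np.float64(0.3)), (0.67, np.float64(0.4), np.float64(0.1)), (0.69, np.float64(-0.5), np.float64(-0.2)), (0.71, np.float64(-0.4), np.float64(-0.7)), (0.73, np.float64(-0.4), np.float64(0.3)), (0.75, np.float64(-1.0), np.float64(0.3)), (0.77, np.float64(-0.6), np.float64(0.4)), (0.79, np.float64(-0.7), np.float64(-0.5)), (0.81, np.float64(-1.0), np.float64(-0.4)), (0.83, np.float64(-6.0), np.float64(1.5)), (0.85, np.float64(-15.2), np.float64(6.0))]
13.0917
```

```bash
python3 - <<'E'
from h import *
np.set_printoptions(precision=3,suppress=True)
xy,R=arc(.80,1); m.move_l([*xy,.094],R,max_speed=.1)
m.set_gripper(.75,30); m.move_l([*xy,.22],max_speed=.2)
m.move_l([.38,-.06,.26],max_speed=.3)
m.move_ptp([.30,.12,.30],rot([.97,-.24,0],[0,0,-1]))
print(m.current_time())
for c in("side","top"):
    im,d=m.grab_frame(c); cv2.imwrite(f"pics/{c}2.png",im[...,::-1]); np.save(c+"2d.npy",d)
    for n in("pin_knob","free_peg","wide_template_hole"): print(c,n,[(np.round(r["at"],3).tolist(),round(r["confidence"],2)) for r in m.look_for(c,n)[:2]])
    P=cloud(c,d); P=P.reshape(-1,3)
    r=np.hypot(P[:,0]-AX[0],P[:,1]-AX[1])
    s=(r<.118)&(r>.085)&(P[:,2]>.095)&(P[:,2]<.14)&(P[:,1]<-.13)
    print(c,"knob pts",s.sum(),np.median(P[s],0),np.percentile(P[s][:,2],[50,80]) if s.any() else "")
    s=(r<.118)&(r>.088)&(P[:,2]>.165)&(P[:,2]<.2)&(P[:,0]<.52)
    print(c,"ball pts",s.sum(),np.median(P[s],0))
s,t=cv2.imread("pics/side2.png"),cv2.imread("pics/top2.png")
f=lambda i,r,c:cv2.resize(i[r:r+75,c:c+100],(400,300),interpolation=cv2.INTER_CUBIC)
cv2.imwrite("pics/z2.png",np.hstack([f(s,220,210),f(t,180,255)]))
E
```

```text
16.8167
side pin_knob []
side free_peg [([0.542, -0.138, 0.147], 0.91)]
side wide_template_hole [([0.473, 0.269, 0.104], 0.57)]
side knob pts 30 [ 0.571 -0.208  0.116] [0.116 0.118]
side ball pts 24 [ 0.457 -0.198  0.187]
top pin_knob [([0.46, 0.269, 0.013], 0.7), ([0.571, -0.21, 0.112], 0.46)]
top free_peg [([0.536, -0.134, 0.142], 0.65)]
top wide_template_hole [([0.47, 0.278, 0.116], 0.53)]
top knob pts 42 [ 0.574 -0.213  0.114] [0.114 0.119]
top ball pts 13 [ 0.456 -0.199  0.187]
```

View pics/z2.png

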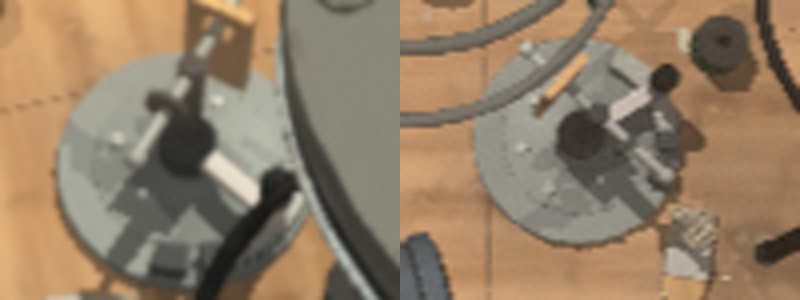

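```bash
python3 - <<'E'
from h import *
np.set_printoptions(precision=4,suppress=True)
n=np.array([.89,-.217,.40]);n/=np.linalg.norm(n); ty=np.cross([0,0,1],n);ty/=np.linalg.norm(ty); tz=np.cross(n,ty)
print(n,ty,tz)
for c in("side","top"):
  for k in("0","2"):
    P=cloud(c,np.load(c+k+"d.npy")).reshape(-1,3)
    c0=np.array([.473,.277,.1165]); Q=P-c0
    s=(abs(Q@n)<.005)&(abs(Q@ty)<.05)&(abs(Q@tz)<.1); Q=Q[s]
    u=Q[(Q@tz>-.02)&(Q@tz<.02)]@ty; w=Q[abs(Q@ty)<.025]@tz; o=(Q@n)[Q@tz>-.03]
    print(c,k,len(Q),"y",np.percentile(u,[2,98]),"z",np.percentile(w,[2,98,100]),"n",np.median(o))
    # top corner points
E
```

```text
[ 0.8904 -0.2171  0.4002] [ 0.2369  0.9715 -0.    ] [-0.3888  0.0948  0.9164]
side 0 236 y [-0.0334  0.0378] z [-0.0805  0.0432  0.0464] n 0.0002977227464978039
side 2 244 y [-0.0329  0.0372] z [-0.0824  0.0448  0.0487] n 9.673192930608661e-05
top 0 176 y [-0.0346  0.0324] z [-0.0914  0.0471  0.0524] n -7.816194351192087e-05
top 2 177 y [-0.0345  0.033 ] z [-0.0855  0.0488  0.051 ] n -0.00031862443088654296
```

```bash
cat >> h.py <<'E'
n=np.array([.8904,-.2171,.4002]); ty=np.array([.2369,.9715,0]); tz=np.array([-.3888,.0948,.9164])
PT=np.array([.473,.277,.1165])+.001*ty+.033*tz-.005*n; RT=rot(n,-tz)
PD=np.array([*(np.cos(np.radians(-132.7)),np.sin(np.radians(-132.7))),0.]); RP=rot(PD,[0,0,-1])
E
python3 - <<'E'
from h import *
m.set_gripper(.55,50)
m.move_ptp(PT+.12*tz,RT)
m.move_l(PT+.03*tz,max_speed=.2); print(m.current_force().round(1))
m.move_l(PT,max_speed=.06); print(m.current_force().round(1))
m.set_gripper(0,50)
print(m.current_time(),m.current_grip_width(),m.current_grip_force(),m.current_force().round(1))
E
```

```text
[-0.1  0.3  0.6]
[0.5 0.1 0.4]
20.0417 0.0963988814911555 50.78578591346741 [-1.   0.6  3.1]
```

```bash
python3 - <<'E'
from h import *
f=lambda s:print(s,m.current_force().round(1),round(m.current_grip_width(),3),m.current_ee_pos().round(3),round(m.current_time(),2))
m.move_l(PT+.03*tz,max_speed=.06); f("p1")
m.move_l(PT+.10*tz,max_speed=.12); f("p2")
p=PT+.10*tz; m.move_l([p[0],p[1],.31],max_speed=.2); f("up")
m.move_l([.34,.16,.36],max_speed=.25); f("back")
m.move_ptp([.36,-.03,.35],RP); f("rot")
for r,z in((.155,.33),(.150,.213)):
    m.move_l([*(AX+r*PD[:2]),z],max_speed=.2); f("pre")
for c in("side","top"):
    im,d=m.grab_frame(c); cv2.imwrite(f"pics/{c}3.png",im[...,::-1]); np.save(c+"3d.npy",d)
    for nn in("wide_template","wide_template_hole","narrow_template","free_peg"): print(c,nn,[(np.round(r["at"],3).tolist(),round(r["confidence"],2)) for r in m.look_for(c,nn)[:2]])
s,t=cv2.imread("pics/side3.png"),cv2.imread("pics/top3.png")
g=lambda i,r,c:cv2.resize(i[r:r+75,c:c+100],(400,300),interpolation=cv2.INTER_CUBIC)
cv2.imwrite("pics/z3.png",np.hstack([g(s,215,190),g(t,190,260)]))
E
```

```text
p1 [ 0.8  0.3 -0.9] 0.096 [0.444 0.285 0.172] 20.69
p2 [-0.3 -0.4 -1.2] 0.095 [0.417 0.291 0.236] 21.43
up [ 1.2  0.4 -2.5] 0.095 [0.417 0.291 0.309] 21.94
back [-0.2  0.5 -0.7] 0.1 [0.34  0.16  0.359] 22.73
rot [-0.6 -0.4 -1.4] 0.097 [ 0.36 -0.03  0.35] 23.88
pre [-0.7 -0.  -1.6] 0.093 [ 0.416 -0.241  0.33 ] 25.12
pre [-0.6 -0.2 -1.2] 0.1 [ 0.42  -0.238  0.214] 25.86
side wide_template [([0.431, -0.249, 0.143], 0.77)]
side wide_template_hole [([0.426, -0.251, 0.146], 0.6)]
side narrow_template [([0.43, -0.251, 0.143], 0.19)]
side free_peg [([0.54, -0.135, 0.15], 0.6)]
top wide_template []
top wide_template_hole []
top narrow_template [([0.388, 0.289, 0.124], 0.52)]
top free_peg [([0.532, -0.136, 0.143], 0.89)]
```

View pics/z3.png

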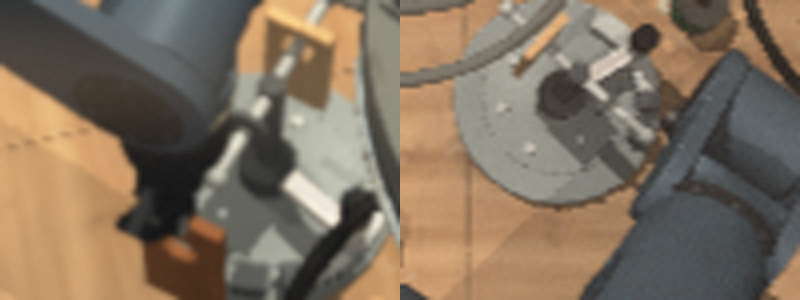

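```bash
python3 - <<'E'
from h import *
np.set_printoptions(precision=4,suppress=True)
T=m.current_ee_pos(); L=np.array([-PD[1],PD[0],0])
P=cloud("side",np.load("side3d.npy")).reshape(-1,3); im=cv2.imread("pics/side3.png").reshape(-1,3).astype(int)
Q=P-T; a=Q@PD; l=Q@L; h=P[:,2]
s=(abs(a)<.02)&(abs(l)<.06)&(h>.03)&(h<.2); print(s.sum())
br=(im[:,2]-im[:,0])>35
s2=s&br; print(s2.sum(),"a",np.percentile(a[s2],[5,50,95]),"l",np.percentile(l[s2],[1,5,50,95,99]),"h",np.percentile(h[s2],[1,5,50,95,99]))
A=np.c_[l[s2],h[s2]-.14,np.ones(s2.sum())]; print("plane a=",np.linalg.lstsq(A,a[s2],rcond=None)[0])
for lo in np.arange(.06,.19,.015):
    k=s2&(h>lo)&(h<lo+.015)
    if k.sum()>3: print(round(lo,3),k.sum(),"l",l[k].min(),l[k].max(),"a",np.median(a[k]))
# ball in this frame
b=(abs(P[:,0]-.4565)<.014)&(abs(P[:,1]+.1985)<.014)&(h>.17)&(h<.2); print("ball",b.sum(),np.median(a[b]),np.median(l[b]),np.percentile(h[b],[50,90]))
E
```

```text
308
291 a [-0.0008  0.0038  0.0051] l [-0.0309 -0.0268  0.0073  0.037   0.0378] h [0.0717 0.077  0.1318 0.1875 0.1962]
plane a= [ 0.0048 -0.0033  0.0033]
0.06 12 l -0.026702460410654782 0.0367910004213003 a 0.0028602250275624836
0.075 31 l -0.02990263961813841 0.037787717193310325 a 0.0037254510390647903
0.09 40 l -0.03258615659415594 0.03767313852724612 a 0.003873767646054057
0.105 35 l -0.03230024063026223 0.0378822266404486 a 0.003733884288185152
0.12 39 l -0.03037788485786788 0.037973197938230785 a 0.0038727806581423815
0.135 34 l -0.03089935500643 0.03718650241440928 a 0.003816381734195611
0.15 56 l -0.02233892776682446 0.03710431383602186 a 0.003402144716998949
0.165 21 l -0.018213356218617794 0.03739147966514783 a 0.004219407410375486
0.18 17 l -0.00012758264320829668 0.037057919799761634 a 0.004036576341441363
ball 30 -0.05729332980532438 0.001237530765049929 [0.187  0.1903]
```

```bash
python3 - <<'E'
from h import *
T=m.current_ee_pos(); L=np.array([-PD[1],PD[0],0]); k=m.get_calibration("side")
im=cv2.imread("pics/side3.png"); c0,r0,S=212,250,14
big=cv2.resize(im[r0:r0+42,c0:c0+56],None,fx=S,fy=S,interpolation=cv2.INTER_CUBIC); b2=big.copy()
def pj(X): x=(k["R"]@np.array(X).T).T+k["t"]; u=(k["camera_matrix"]@x.T).T; return (((u[:,:2]/u[:,2:])-[c0,r0]+.5)*S).astype(int)
th=np.linspace(0,6.3,40)
for z,col in((.1735,(0,255,0)),(.1817,(255,0,0))):
    C=T+.004*PD+.0026*L; C[2]=z
    cv2.polylines(b2,[pj(C+.0155*(np.cos(th)[:,None]*L+np.sin(th)[:,None]*[0,0,1]))],True,col,1)
    cv2.polylines(b2,[pj([C+s*.035*L+[0,0,h] for s,h in((-1,-.102),(1,-.102),(1,.048),(-1,.048))])],True,col,1)
cv2.imwrite("pics/z4.png",b2)
E
```

```text
(no output)
```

View pics/z4.png

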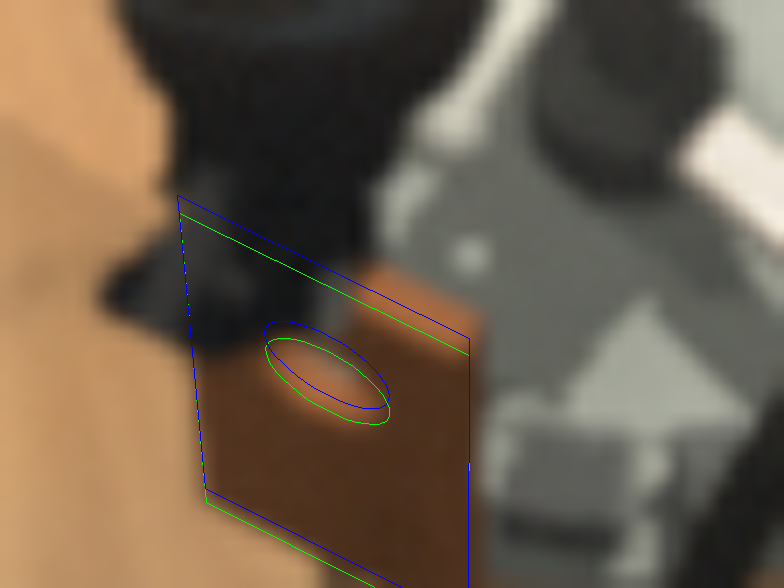

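```bash
python3 - <<'E'
from h import *
L=np.array([-PD[1],PD[0],0]); b=m.current_force(); log=[]
def tgt(r,dz=0): 
    p=np.array([*AX,0])+r*PD-.002*L; p[2]=.175+.0524*r+.0402+dz; return p
m.move_l(tgt(.148,.0005),max_speed=.05)
ok=True
for r in np.arange(.135,.0575,-.0075):
    m.move_l(tgt(max(r,.058)),max_speed=.06); f=m.current_force()-b; log.append((round(r,3),f.round(1).tolist()))
    if np.linalg.norm(f)>8: ok=False;break
print(*log,sep="\n"); print(ok,m.current_time(),m.current_ee_pos().round(4))
E
```

```text
(np.float64(0.135), [-0.5, 0.5, 1.1])
(np.float64(0.128), [1.0, 1.0, 1.6])
(np.float64(0.12), [-0.5, 0.5, 0.4])
(np.float64(0.112), [-0.8, -0.1, 1.0])
(np.float64(0.105), [0.1, 0.4, 1.3])
(np.float64(0.097), [-1.5, 0.8, 0.9])
(np.float64(0.09), [-0.3, -0.3, 1.1])
(np.float64(0.082), [0.2, 0.8, 1.1])
(np.float64(0.075), [0.0, 1.0, 1.2])
(np.float64(0.067), [0.3, 0.4, 0.5])
(np.float64(0.06), [-0.1, 1.2, 1.9])
True 29.8417 [ 0.479  -0.1705  0.2183]
```

```bash
python3 - <<'E'
from h import *
L=np.array([-PD[1],PD[0],0])
p=np.array([*AX,0])+.057*PD-.002*L; z=m.current_ee_pos()[2]
b=m.current_force(); p[2]=z; m.move_l(p,max_speed=.05)
for i in range(9):
    z-=.0015; p[2]=z; m.move_l(p,max_speed=.03); f=m.current_force()-b; print(round(z,4),f.round(1))
    if f[2]>3: break
m.set_gripper(.35,30); m.dwell(.3)
print(m.current_force().round(1),m.current_time())
p[2]=z+.02; m.move_l(p,max_speed=.08); 
p[2]=.33; m.move_l(p,max_speed=.2)
m.move_l([.36,-.05,.34],max_speed=.3); m.move_ptp([.28,.08,.34],RP)
print(m.current_time())
for c in("side","top"):
    im,d=m.grab_frame(c); cv2.imwrite(f"pics/{c}5.png",im[...,::-1]); np.save(c+"5d.npy",d)
    for nn in("wide_template","wide_template_hole","narrow_template"): print(c,nn,[(np.round(r["at"],3).tolist(),round(r["confidence"],2)) for r in m.look_for(c,nn)[:2]])
    P=cloud(c,d).reshape(-1,3); Q=P-[*AX,0]; a=Q@PD; l=Q@L; col=im.reshape(-1,3).astype(int)
    s=(a>.03)&(a<.11)&(abs(l)<.05)&(P[:,2]>.06)&(P[:,2]<.24)&(col[:,0]-col[:,2]>35)
    if s.sum()>9: print(c,s.sum(),"a",np.percentile(a[s],[5,50,95]).round(4),"l",np.percentile(l[s],[2,98]).round(4),"h",np.percentile(P[s][:,2],[2,98]).round(4))
s,t=cv2.imread("pics/side5.png"),cv2.imread("pics/top5.png")
g=lambda i,r,c:cv2.resize(i[r:r+75,c:c+100],(400,300),interpolation=cv2.INTER_CUBIC)
cv2.imwrite("pics/z5.png",np.hstack([g(s,215,200),g(t,185,260)]))
E
```

```text
0.2168 [-0.  -0.4 -0.8]
0.2153 [-0.   0.2 -0.9]
0.2138 [-1.8 -0.1 -0.6]
0.2123 [ 0.1 -0.8 -1.3]
0.2108 [-1.1 -0.7 -1.1]
0.2093 [-0.5 -0.8 -1.3]
0.2078 [-2.3  1.7  7.8]
[-0.3 -0.1  0.5] 32.4833
34.9167
side wide_template [([0.487, -0.176, 0.153], 0.76)]
side wide_template_hole [([0.483, -0.179, 0.156], 0.9)]
side narrow_template [([0.396, 0.288, 0.116], 0.78), ([0.481, -0.173, 0.159], 0.46)]
side 435 a [0.0536 0.0621 0.0663] l [-0.0336  0.0344] h [0.0751 0.2196]
top wide_template []
top wide_template_hole [([0.469, -0.163, 0.219], 0.38)]
top narrow_template [([0.51, -0.123, 0.018], 0.66), ([0.386, 0.289, 0.126], 0.59)]
top 46 a [0.0539 0.0579 0.0627] l [-0.0342  0.0345] h [0.1873 0.2236]
```

View pics/z5.png

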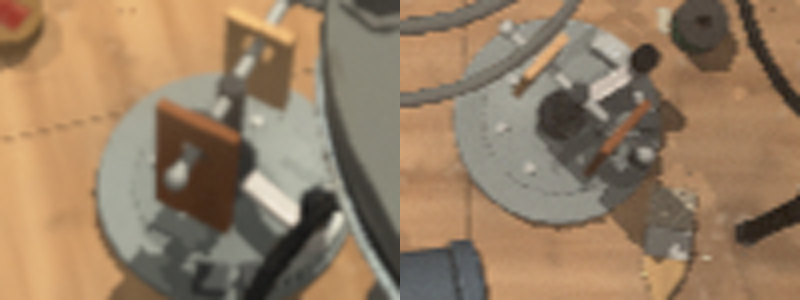

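```bash
python3 - <<'E'
from h import *
print(m.sign_off(), m.current_time())
E
```

```text
the job is handed in; nothing more can be done
the job is handed in; nothing more can be done
```

The job is handed in at about 35 s on the robot clock: the stand is turned about 0.76 rad with the pin down in the next hole, the wide template hangs on the free peg with its middle about 12 mm out from the collar, and the narrow template is still in its slot (judging result not shown).

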